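# Hold an ink roller between bench centres with the sprung tailstock

### The job

Take the green ink roller from the rack, lay it gently in the two white V-rests of the bench centres and let go of it. Then slide the tailstock up until both centres have entered the roller's ends and lifted it clear of the rests, and push on until the sprung centre is about half way in (barrel mouth in the middle of the yellow band), never all the way. Finish while still holding the tailstock there with that steady push (about 10 N), so that a colleague can tighten its clamp; disturb nothing else.

Things in the scene. Friction and masses are not known exactly. Their poses are not given: they have to be found in the camera images.
- roller: The ink roller to mount: green rubber cover 40 mm diameter, 90 mm long, with a bare aluminium core 28 mm in diameter standing out 42 mm at each end; 174 mm long overall, about 0.25 kg. Both ends are alike and have a round socket 22 mm in diameter and 14 mm deep. Origin at its middle, on its axis; its own x axis is the roller's axis. It starts level in one of the rack's two places, axis 60 mm above the table.
- roller_red: A second roller of the same size with a brick-red cover, in the rack's other place, its axis 90 mm from the green one's; stays there. Origin at its middle.
- rack: Fixed plywood rack, 190 mm along the rollers by 200 mm across, with two rollers side by side, each lying in two V saddles (67 mm either side of the roller's middle) on its bare ends. Origin under its centre on the table; its own x axis is parallel to the rollers, which lie at y = +45 and -45 mm of it, axes 60 mm up.
- bench: Bench centres, fixed on the table: a grey bed 80 mm wide, 430 mm long and 40 mm high. Origin on the table under the middle of the bed; its own y axis runs along the bed from the tailstock to the fixed headstock. The line of centres lies over the middle of the bed, 90 mm above the table.
- headstock: Headstock at the +y end of the bed, fixed; its origin is the bench's origin. Block 40 mm wide, top 114 mm above the table. Its steel centre is a 60 degree cone pointing to the bench's -y: 32 mm diameter at the base (at y = 147 mm of the bench), 12 mm at the nose (y = 130 mm). The roller's socket seats on it with the roller's end face at y = 138 mm.
- rest_head: White plastic V-rest near the headstock, fixed on the bed: 90 degree V, 6 mm thick along the bed, its top 89 mm above the table, 42 mm wide across the bed inside the V. It takes the bare core of the roller. Origin on the table's level below it, at y = 103 mm of the bench.
- rest_tail: The same V-rest at the tailstock end, 134 mm from the other. Origin at y = -31 mm of the bench.
- roller_place (a point): Point midway between the two V-rests where the roller's middle lies when it rests in both Vs: 87.5 mm above the table, 2.5 mm below the line of centres. Axes as the bench's. Laid here the roller is 15 mm short of being seated on the headstock, its end 6 mm clear of the headstock's nose; up to about 4 mm towards the headstock or 10 mm towards the tailstock of this point is fine.
- seated (a point): Where the roller's middle lies when it is seated on the headstock's centre and lifted onto the line of centres: 15 mm further along the bench's y and 2.5 mm higher than roller_place. Axes as the bench's.
- tailstock (a joint): Slide of the tailstock along the bed in m: 0 fully back, growing towards the headstock, stop at 0.10; it runs freely (about 1.5 N of drag) and is not clamped, so the quill's spring pushes it back if nobody holds it. With a seated roller the cone first bears at about 0.071 and the quill is half in at about 0.081.
- tail_grip (a point): Point inside the tailstock's grey block, on its middle line, 100 mm above the table and 14 mm below the block's top. The block is 40 mm wide across the bed and 46 mm long along it, its sides bare from 58 mm above the table (top of its foot, 62 mm wide) up; the rear face is flat. A steel barrel 34 mm in diameter stands 10 mm out of the front face on the line of centres. The black clamp ball is on the far side (the bench's +x), below 75 mm.
- quill (a joint): How far the sprung centre (quill) is pushed back into the tailstock's barrel, in m: 0 fully out, 0.020 fully in; half in is 0.010. Its spring pushes with 2 N at 0 and 0.8 N more per mm, so 10 N at half. A yellow band 10 mm wide on the quill passes into the barrel's mouth from 0.005 to 0.015.
- tail_centre: Sprung steel centre in the tailstock, a 60 degree cone pointing to the bench's +y, 32 mm diameter at its base and 12 mm at the nose, 17 mm long, on a 22 mm shaft. Origin at the middle of the cone's base, on the line of centres; fully out, it lies 57 mm ahead of the middle of the tailstock's block.
- tail_body: The tailstock's foot and block, which slide together along the bed. Origin on the bed's top (40 mm above the table) under the middle of the block; axes as the bench's. Foot 62 mm wide across the bed, 70 mm long, 18 mm high; block on it 40 mm wide, 46 mm long, up to 114 mm above the table.
- glue_pot: Yellow glue pot with a white cap, 58 mm diameter, 85 mm high, at the back; stays where it is. Origin under its centre.
- ink_tin: Steel ink tin, 72 mm diameter, 60 mm high, at the back; stays. Origin under its centre.
- steel_rule: Steel rule 200 x 28 x 4 mm lying on the right; stays. Origin under its centre.
- marker: Marker pen with a violet-blue cap, about 145 mm long, lying on the right; stays. Origin under its middle.
- scraper: Ink spatula lying on the right; stays. Origin under its middle.
- swatches: Bundle of colour swatch cards, 160 x 55 x 20 mm, at the back left; stays. Origin under its centre.

How it is judged (in metres and radians):
On the way:
1. the green roller lies in both V-rests, let go (contact force between roller and rest_head above 0.3 N and contact force between roller and rest_tail above 0.3 N and angle between the x axis of roller and the y axis of roller_place, either way round below 0.06 rad and x of roller in the frame of roller_place between -0.005 and 0.005 m and z of roller in the frame of roller_place between -0.004 and 0.003 m and contact force between roller and tail_centre below 0.1 N and contact force between roller and the fingers below 0.1 N and contact force between roller and the arm below 0.1 N), for 0.2 s.
At the end, for the whole second after the job is handed in: Roller on both centres (within 4 mm and 0.02 rad of seated), clear of both rests, untouched by the robot; pressed on the headstock with 5 to 15 N, sprung centre 5 to 15 mm in; the robot still pushes the tailstock, which stands still; other loose things within 30 mm of their starts (contact force between roller and headstock between 5 and 15 N and contact force between roller and tail_centre between 5 and 15 N and value of joint quill between 0.005 and 0.015 m and contact force between roller and rest_head below 0.1 N and contact force between roller and rest_tail below 0.1 N and angle between the x axis of roller and the y axis of seated, either way round below 0.02 rad and distance between roller and seated below 0.004 m and contact force between roller and the fingers below 0.1 N and contact force between roller and the arm below 0.1 N and (contact force between tail_body and the fingers above 3 N or contact force between tail_body and the arm above 3 N) and linear speed of roller below 0.01 m/s and velocity of joint tailstock between -0.003 and 0.003 m/s and distance of each of roller_red, glue_pot, ink_tin, steel_rule, marker, scraper, swatches from where it was at the start of the episode below 0.03 m); the arm keeps its last pose, push and grip.
It fails at once if the sprung centre rammed fully home (value of joint quill above 0.019 m).
It fails at once if the roller dropped (linear speed of roller above 0.5 m/s and contact force between roller and the fingers below 0.1 N and contact force between roller and the arm below 0.1 N).
It fails at once if the roller off the supports on the table (height (world z) of roller below 0.04 m).
It fails at once if another loose thing disturbed (distance of any of roller_red, glue_pot, ink_tin, steel_rule, marker, scraper, swatches from where it was at the start of the episode above 0.03 m).
It also fails if it takes over 45 s, if anything falls off the work surface, if the arm or the gripper's body presses on something with over 40 N, if the wrist force passes 120 N, or if a joint passes its speed limit or range.

### The arm

A 6-joint arm with a two-finger parallel gripper is mounted at the origin on the work surface. World frame = base frame: x ahead of the robot, y to its left, z up, the work surface at z = 0. Lengths are in mm, angles in rad, forces in N, time in s.
With the tool pointing down it reaches from about 300 to 775 mm from the base axis. Payload 14.6 kg.
Tool frame: the origin (TCP) lies between the finger pads; the fingertips stand env.finger_overhang ahead of it and the grasp point (between the pads) lies 8 mm behind it (env.finger_overhang is the distance from the TCP to the fingertips, in mm); z points along the fingers, y is the direction in which the jaws open and shut (so a half turn about z gives the same grasp; the last joint's range is limited). The gripper opens to 94 mm and grips with 3 to 60 N. Pads are 16 mm wide; open, the fingers measure 119 mm over their backs; the gripper's body (75 mm by 177 mm) begins 78 mm behind the grasp point.
Start: joints at [1.197, 0.3, 1.521, -0, 1.321, -0.067], TCP at [166.103, 524.308, 191.946] pointing down, gripper open.
Joint ranges: [-3.03, 3.03], [-0.79, 2.21], [0.23, 2.52], [-1.04, 4.18], [0, 3.07], [-2.55, 2.55]. Speed limits (rad/s): [2.22, 2.22, 2.57, 3.14, 3.14, 3.14].

### API

Orientations are given as [roll, pitch, yaw] about the fixed x, y, z axes, in that order (R = Rz(yaw) Ry(pitch) Rx(roll)).
In Python, from cell import env, cams, order gives the robot as it stands.
- The arm moves only by the tool step_arm, never from a script. Its argument "steps" is a list of rows, each a list of 3 entries, a list of its own where there are three numbers: the closure, from 0 (fully open) to 1 (shut), then the shift along the tool's x, y, z in units of 30 mm (1.0 is 30 mm), then the turn, a rotation vector about the tool's x, y, z in units of 6 degrees (1.0 is 6 degrees). A call has exactly 5 rows; each row is the pose to reach, as a shift and turn from the pose measured when the call began, along the tool's axes at that moment; what a row does not reach only later rows make up. A row lasts 1/8 s, in which the tool goes at most 62.5 mm and 10.7 degrees, less where a joint would pass 70% of its speed; a pose out of reach is approached as far as the arm can. A call with a gripper value outside its range is refused whole. The fingers move at their own pace and stop on an object; "squeeze" is the grip in N (left out, the last holds). Time passes only in rows, so rows that repeat a pose let the fingers close, or fill a call up. It gives the time, the measured TCP pose, the force and the opening at its end, in the units of the state.
- env.get_state(): the state, without advancing time (a new reading comes with each control period).
- cams.snapshot(name): name is "side" or "top" or "wrist"; returns the picture (420x560x3 uint8, red, green, blue); there is no depth.
- cams.camera_info(name): a dict with "vfov" (degrees; the focal length in pixels is half the picture's height over the tangent of half this angle, whatever the lens; pixels are square), "cx", "cy" (the principal point, pixels), "world_to_cam" (4x4, takes a point from world to camera coordinates); the wrist camera has in their place "mount" (4x4, takes a point from camera to tool coordinates, whose origin is the TCP and whose axes are the flange's). Camera axes: x right, y down, z forward; pixel columns grow to the right and rows downward; lengths in mm; the calibration is good to about 2 mm. A picture is of the moment at which its call begins: read the wrist's pose just before it. camera_info takes no time and is no camera call.
- order.close_job(): hands the job in, once; it reports no verdict.
The state is a dict: "time_s": time; "q": joint angles; "joint_vel": joint speeds; "tau": joint torques, N m; "ee_pos": TCP position; "orientation": TCP orientation; "ft_force": force on the tool from outside, world axes, zero at the start; "moment": the same for the moment, N m; "opening": finger opening in mm.
Only numpy, scipy, OpenCV 4.12 (cv2) and the standard library are available. Lean on these libraries where they do the work, as an engineer would, in place of code of your own. Each camera call takes 0.05 s, during which the arm holds its last target.

## Working session

There is one attempt and no reset: what is moved stays moved. The work goes in short steps, Python scripts to look and compute and a tool call to move; the robot and the scene stay as the last step left them, time stands still between calls to the robot, and variables do not carry over. Pictures are saved under pics/ and viewed, and the job is handed in when it is done.

Besides the shell and the picture viewer there is one more tool, called after "Call:" as name(argument=value, ...) on one line, values as JSON. step_arm: Moves the arm, as the interface text tells. Its arguments: {"type":"object","properties":{"steps":{"type":"array","items":{"type":"array"}},"squeeze":{"type":"number"}},"required":["steps"]}

```bash
ls; mkdir -p pics
python3 - <<'E'
from cell import env,cams,order
import cv2
s=env.get_state();print(s);print(env.finger_overhang)
for n in ["side","top","wrist"]:
    print(n,cams.camera_info(n))
    cv2.imwrite(f"pics/{n}0.png",cams.snapshot(n)[:,:,::-1])
E
```

```text
pics
{'time_s': 0.0, 'q': array([ 1.19739209e+00,  3.00453712e-01,  1.52158120e+00, -2.12857684e-05,
        1.32067791e+00, -6.65929180e-02]), 'joint_vel': array([ 0.00046706, -0.00077427, -0.00181217,  0.00103711,  0.00062592,
        0.00078662]), 'tau': array([ 2.99015795e-03, -5.31788242e+01, -3.52755976e+01,  7.09837954e-02,
        2.42261623e-02, -4.22737446e-05]), 'ee_pos': array([166.01629315, 524.06007805, 191.3958204 ]), 'orientation': array([-3.14047359e+00, -5.39684714e-05,  2.83478659e+00]), 'ft_force': array([0.6124882 , 0.26429165, 0.31916755]), 'moment': array([-0.02007959,  0.00823287,  0.02505865]), 'opening': 93.88309647979563}
11.0
side {'vfov': 54.59365547885567, 'cx': 277.38058085687175, 'cy': 206.27022421388128, 'world_to_cam': array([[ 9.05408661e-01, -4.24417011e-01, -1.02643240e-02,
        -4.93140128e+02],
       [-2.33856050e-01, -4.78414707e-01, -8.46422303e-01,
         1.88633306e+02],
       [ 3.54325421e-01,  7.68758459e-01, -5.32413306e-01,
         1.07967071e+03],
       [ 0.00000000e+00,  0.00000000e+00,  0.00000000e+00,
         1.00000000e+00
[... 183 characters left out ...]
e+02],
       [-9.72917897e-01, -1.13215655e-01, -2.01526625e-01,
         5.22728055e+02],
       [ 2.00724266e-01,  1.85613910e-02, -9.79471921e-01,
         1.11013556e+03],
       [ 0.00000000e+00,  0.00000000e+00,  0.00000000e+00,
         1.00000000e+00]])}
wrist {'vfov': 59.45180779282666, 'cx': 282.01490974002377, 'cy': 202.83485411162758, 'mount': array([[ 1.11044977e-03, -9.57456111e-01, -2.88576788e-01,
         8.52911403e+01],
       [ 9.99999321e-01,  1.16511398e-03, -1.76607618e-05,
         8.20006051e-01],
       [ 3.53134256e-04, -2.88576573e-01,  9.57456755e-01,
        -1.92759554e+02],
       [ 0.00000000e+00,  0.00000000e+00,  0.00000000e+00,
         1.00000000e+00]])}
```

View pics/side0.png

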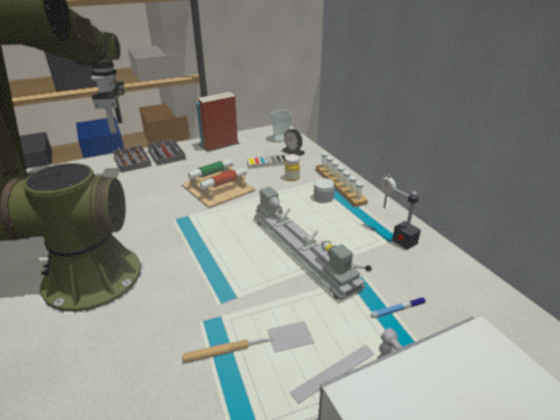

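View pics/top0.png

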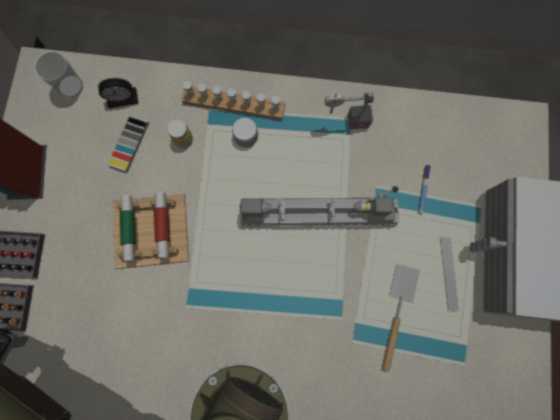

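View pics/wrist0.png

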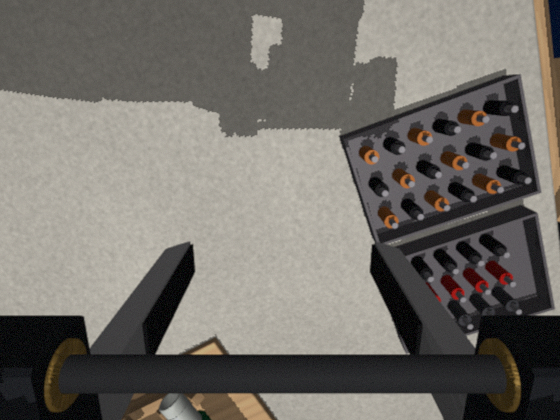

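Side: rack at (218,180), green roller behind the red one, bench from (268,200) to (340,265). Top: green roller at (128,228), red at (162,225), headstock at (253,208), tailstock at (382,206). I'll zoom in to get exact pixels.

```bash
cat > h.py <<'E'
import numpy as np, cv2
from scipy.spatial.transform import Rotation as Ro
from cell import env,cams,order
def K(n):
    i=cams.camera_info(n); f=210/np.tan(np.radians(i["vfov"])/2); return f,i["cx"],i["cy"]
def ray(n,uv,ee=None,rpy=None):
    f,cx,cy=K(n); i=cams.camera_info(n)
    d=np.array([(uv[0]-cx)/f,(uv[1]-cy)/f,1.0])
    if n=="wrist":
        R=Ro.from_euler("xyz",rpy).as_matrix(); M=np.eye(4);M[:3,:3]=R;M[:3,3]=ee
        T=M@i["mount"]
    else: T=np.linalg.inv(i["world_to_cam"])
    return T[:3,3],T[:3,:3]@d
def atz(n,uv,z,**k):
    o,d=ray(n,uv,**k); return o+d*(z-o[2])/d[2]
def tri(rs):
    A=np.zeros((3,3));b=np.zeros(3)
    for o,d in rs:
        d=d/np.linalg.norm(d);P=np.eye(3)-np.outer(d,d);A+=P;b+=P@o
    x=np.linalg.solve(A,b)
    return x,[np.linalg.norm(np.cross(x-o,d/np.linalg.norm(d))) for o,d in rs]
def proj(n,p,ee=None,rpy=None):
    f,cx,cy=K(n); i=cams.camera_info(n)
    if n=="wrist":
        M=np.eye(4);M[:3,:3]=Ro.from_euler("xyz",rpy).as_matrix();M[:3,3]=ee
        W=np.linalg.inv(M@i["mount"])
    else: W=i["world_to_cam"]
    c=W[:3,:3]@np.asarray(p,float)+W[:3,3]; return np.array([cx+f*c[0]/c[2],cy+f*c[1]/c[2]])
def crop(src,x0,y0,w,h,s,out):
    im=cv2.imread(src)[y0:y0+h,x0:x0+w]; cv2.imwrite(out,cv2.resize(im,None,fx=s,fy=s,interpolation=cv2.INTER_CUBIC))
E
python3 - <<'E'
from h import *
crop("pics/top0.png",100,180,100,100,6,"pics/tz1.png")
crop("pics/top0.png",230,170,180,80,4.4,"pics/tz2.png")
crop("pics/side0.png",240,170,140,130,4.5,"pics/sz2.png")
crop("pics/side0.png",170,140,100,75,8,"pics/sz1.png")
E
```

```text
(no output)
```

View pics/tz1.png

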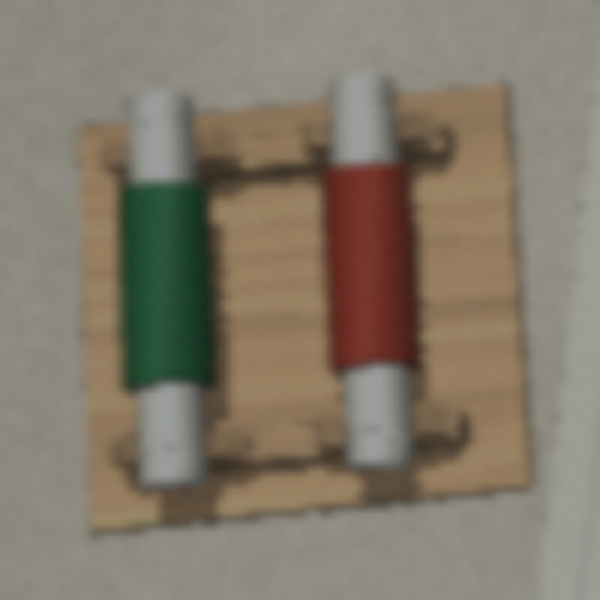

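View pics/tz2.png

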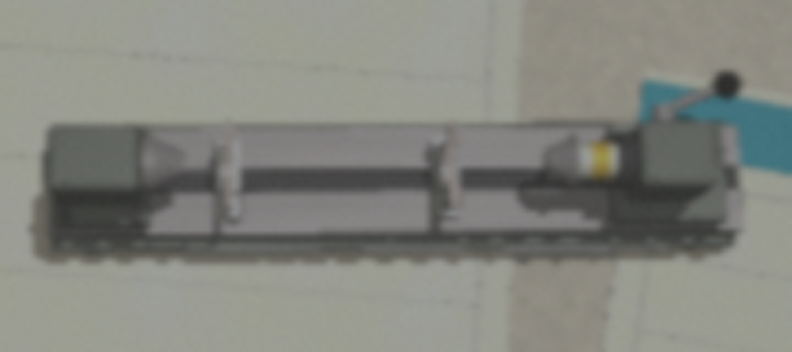

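View pics/sz1.png

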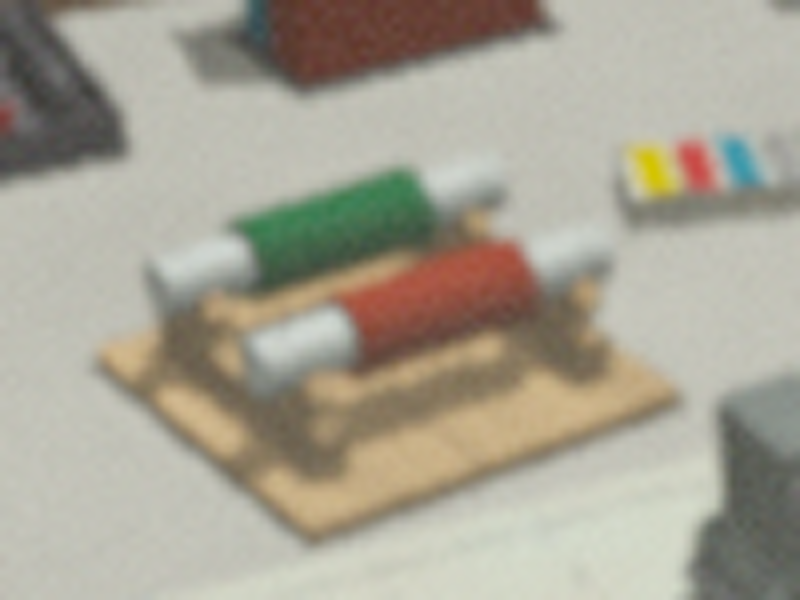

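View pics/sz2.png

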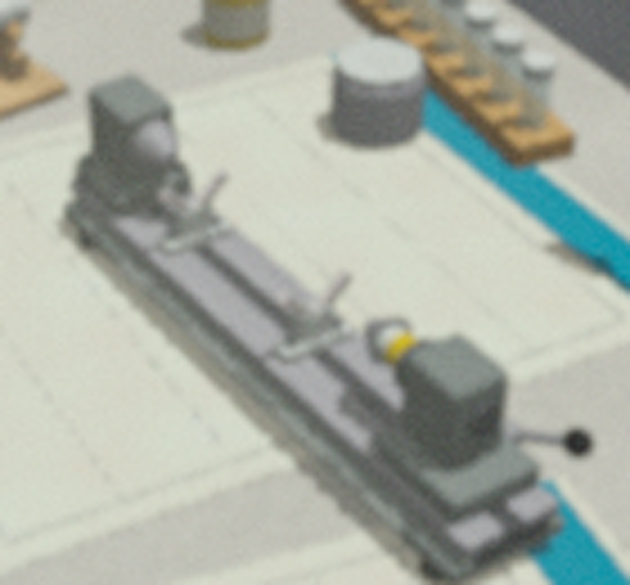

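Run:
```python
from h import *
np.set_printoptions(precision=1,suppress=True)
t=lambda x,y:np.array([100+x/6-.4,180+y/6-.4])
T=lambda x,y:np.array([230+x/4.4-.4,170+y/4.4-.4])
s1=lambda x,y:np.array([170+x/8-.4,140+y/8-.4])
s2=lambda x,y:np.array([240+x/4.5-.4,170+y/4.5-.4])
print("green cover axis ends (z60) ",atz("top",t(166,187),66),atz("top",t(168,385),66))
print("ends",atz("top",t(159,92),60),atz("top",t(173,484),60))
print("tri green mid",tri([ray("top",t(167,285)),ray("side",s1(337,225))]))
print("head block top c",atz("top",T(94,158),114),"tail",atz("top",T(682,157),114))
print("tri head top c",tri([ray("top",T(94,158)),ray("side",s2(130,103))]))
print("tri tail top c",tri([ray("top",T(682,157)),ray("side",s2(457,375))]))
print("nose head",atz("top",T(184,158),90),"tail nose",atz("top",T(545,161),90))
```

```text
green cover axis ends (z60)  [486.8 359.   66. ] [400.  341.9  66. ]
ends [530.4 372.4  60. ] [358.  333.8  60. ]
tri green mid (array([445.2, 349.9,  66.4]), [np.float64(1.8410189167970992), np.float64(1.841018916797127)])
head block top c [528.8  30.  114. ] tail [ 569.  -309.7  114. ]
tri head top c (array([530.2,  30.4, 108.5]), [np.float64(0.19305726195118111), np.float64(0.19305726195106884)])
tri tail top c (array([ 570.6, -311.1,  107.6]), [np.float64(0.0072140325628287484), np.float64(0.007214032562922989)])
nose head [540.1 -21.   90. ] tail nose [ 563.1 -234.3   90. ]
```

```bash
cat >> h.py <<'E'
np.set_printoptions(precision=3,suppress=True)
def plan(p,yaw_deg):
    s=env.get_state(); R=Ro.from_euler("xyz",s["orientation"])
    sh=R.inv().apply(np.asarray(p,float)-s["ee_pos"])/30
    rv=(R.inv()*Ro.from_euler("xyz",[np.pi,0,np.radians(yaw_deg)])).as_rotvec(degrees=True)/6
    print("from",s["ee_pos"],"shift",sh,"turn",rv)
E
python3 -c "
from h import *
plan([445,350,190],192)"
```

```text
from [166.023 524.129 191.526] shift [-10.618  -2.725   0.053] turn [-0.008 -0.003 -4.93 ]
```

Call:
step_arm(steps=[[0,[-2,-0.5,0],[0,0,-1]],[0,[-4,-1,0],[0,0,-2]],[0,[-6,-1.5,0],[0,0,-3]],[0,[-8,-2,0],[0,0,-4]],[0,[-9.6,-2.4,0],[0,0,-4.9]]])

```text
time_s: 0.78
ee_pos: [420.6, 366.9, 191.5]
orientation: [-3.141, -0.001, -2.933]
ft_force: [0.2, 1.5, -0.0]
opening: 94.1
```

```bash
python3 -c "
from h import *
plan([445,350,190],192)"
```

```text
from [420.581 366.915 191.451] shift [-0.68  -0.72   0.049] turn [-0.008 -0.006 -0.007]
```

```bash
python3 -c "
from h import *
s=env.get_state();print(s['ee_pos'],s['orientation'],s['joint_vel'])
cv2.imwrite('pics/w1.png',cams.snapshot('wrist')[:,:,::-1])"
```

```text
[420.581 366.915 191.451] [-3.141 -0.001 -2.933] [-0.665  0.227 -0.294  0.002  0.067 -1.41 ]
```

Call:
step_arm(steps=[[0.4,[-0.4,-0.4,0],[0,0,0]],[0.4,[-0.7,-0.7,0],[0,0,0]],[0.4,[-0.7,-0.7,0],[0,0,0]],[0.4,[-0.7,-0.7,0],[0,0,0]],[0.4,[-0.7,-0.7,0],[0,0,0]]])

```text
time_s: 1.45
ee_pos: [448.6, 348.7, 191.3]
orientation: [-3.14, 0.0, -2.929]
ft_force: [0.5, -0.1, -0.1]
opening: 56.6
```

```bash
python3 -c "
from h import *
s=env.get_state();print(s['ee_pos'],s['orientation'],s['joint_vel'])
cv2.imwrite('pics/w2.png',cams.snapshot('wrist')[:,:,::-1])"
```

```text
[448.559 348.67  191.312] [-3.14   0.    -2.929] [-0.004  0.001 -0.001 -0.     0.    -0.002]
```

View pics/w1.png

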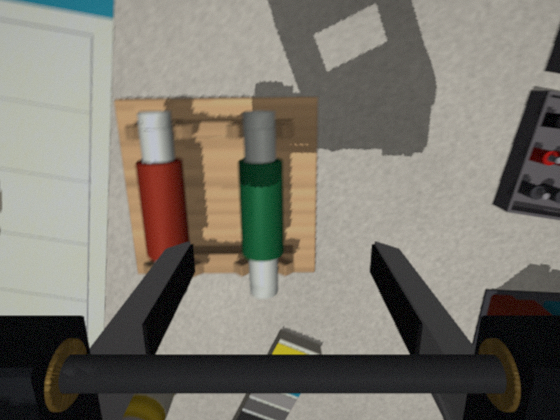

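View pics/w2.png

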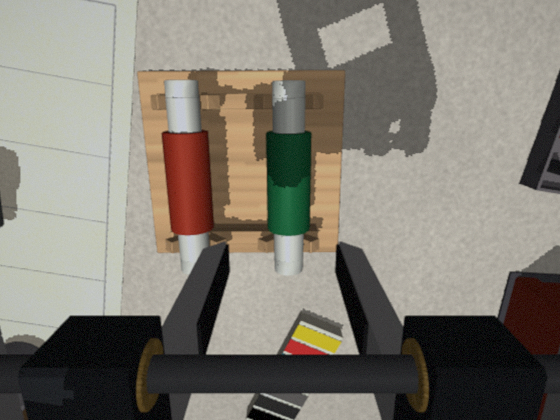

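Wrist view (settled): the green cover spans x 267–311, y 132–233, and the cores end at y≈80 and y≈275. The roller runs parallel to the fingers' plane of symmetry, with red at x≈188.

Run:
```python
from h import *
k=dict(ee=np.array([448.559,348.67,191.312]),rpy=[-3.14,0,-2.929])
im=cv2.imread("pics/w2.png").astype(int)
g=(im[:,:,1]>im[:,:,2]*1.8)&(im[:,:,1]>im[:,:,0]*1.2)
g[:, :240]=0; g[:,330:]=0; g[270:]=0
ys,xs=np.nonzero(g); print(xs.min(),xs.max(),ys.min(),ys.max())
mid=[]
for y in range(140,230,10):
    x=np.nonzero(g[y])[0]; mid.append((x.min()+x.max()+1)/2)
print(mid)
p=np.polyfit(range(140,230,10),mid,1); f=lambda y:(np.polyval(p,y),y)
a,b=atz("wrist",f(80),60,**k),atz("wrist",f(275),60,**k)
print(a,b,np.degrees(np.arctan2(*(a-b)[:2][::-1])),np.linalg.norm(a-b),(a+b)/2)
# cover edges
a,b=atz("wrist",f(132),72,**k),atz("wrist",f(233),78,**k)
print(a,b,(a+b)/2, np.linalg.norm(a-b))
m=(a+b)/2
# tri with top, side: cover mid
t=np.array([100+167/6-.4,180+285/6-.4]); s=np.array([170+337/8-.4,140+225/8-.4])
print(tri([ray("wrist",f(181.5),**k),ray("top",t)]),tri([ray("wrist",f(181.5),**k),ray("side",s)]))
# model check: project end points of modelled roller
for c in [(444,349.5)]:
  u=np.array([np.cos(np.radians(12)),np.sin(np.radians(12))])
  for d in(-87,-45,45,87):
    P=[*(np.array(c)+u*d),60]; print(d,proj("wrist",P,**k),proj("top",P),proj("side",P))
```

```text
267 310 132 234
[np.float64(289.0), np.float64(288.5), np.float64(289.0), np.float64(289.0), np.float64(289.0), np.float64(289.0), np.float64(289.0), np.float64(288.5), np.float64(288.5)]
[354.819 335.352  60.   ] [531.605 374.106  60.   ] -167.63550818549902 180.98316117079395 [443.212 354.729  60.   ]
[395.581 344.079  72.   ] [481.788 362.872  78.   ] [438.684 353.476  75.   ] 88.43592162108924
(array([443.705, 355.192,  51.161]), [np.float64(1.805623018342747), np.float64(1.805623018342742)]) (array([443.522, 353.159,  63.976]), [np.float64(4.457709835457563), np.float64(4.457709835457645)])
-87 [283.521  83.963] [129.415 260.039] [189.3   176.488]
-45 [283.258 134.597] [129.013 244.128] [199.983 173.059]
45 [282.758 231.173] [128.172 210.811] [221.854 166.038]
87 [282.549 271.456] [127.788 195.616] [231.611 162.906]
```

```bash
python3 -c "
from h import *
plan([443.5,354.2,110],192.3)"
```

```text
from [448.627 348.626 191.314] shift [0.128 0.223 2.71 ] turn [-0.018  0.    -0.024]
```

Call:
step_arm(steps=[[0.35,[0.13,0.22,0.7],[0,0,0]],[0.35,[0.13,0.22,1.6],[0,0,0]],[0.35,[0.13,0.22,2.4],[0,0,0]],[0.35,[0.13,0.22,2.7],[0,0,0]],[0.35,[0.13,0.22,2.7],[0,0,0]]])

```text
time_s: 2.12
ee_pos: [443.3, 354.2, 110.4]
orientation: [-3.14, -0.0, -2.929]
ft_force: [0.7, 0.1, -0.4]
opening: 61.4
```

```bash
python3 -c "
from h import *
s=env.get_state();print(s['ee_pos'],s['orientation'],s['opening'])
cv2.imwrite('pics/w3.png',cams.snapshot('wrist')[:,:,::-1])
plan([443.5,354.2,52],192.3)"
```

```text
[443.349 354.249 110.423] [-3.14  -0.    -2.929] 61.39118174697414
from [443.629 354.383 111.034] shift [ 0.007 -0.002  1.968] turn [-0.015  0.007 -0.022]
```

View pics/w3.png

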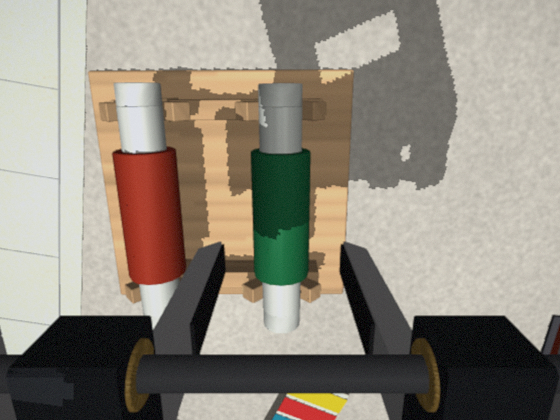

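Wrist: the roller is centred between the fingers (cover x 251–309, y 150–283, ends at y 82 and 332). I'll check its height from the two wrist views.

Run:
```python
from h import *
k2=dict(ee=np.array([448.559,348.67,191.312]),rpy=[-3.14,0,-2.929])
k3=dict(ee=np.array([443.349,354.249,110.423]),rpy=[-3.14,0,-2.929])
for nm,a,b in [("coverfar",(289,132),(281,150)),("covernear",(289,233),(280.5,283)),("endfar",(289,80.5),(280.5,82.5)),("endnear",(288.5,275),(281.5,332))]:
    print(nm,tri([ray("wrist",a,**k2),ray("wrist",b,**k3)]))
```

```text
coverfar (array([397.426, 344.711,  52.652]), [np.float64(0.12421465629274142), np.float64(0.12421465629261097)])
covernear (array([479.325, 362.312,  84.326]), [np.float64(0.21567417416221274), np.float64(0.21567417416224993)])
endfar (array([355.074, 335.202,  61.034]), [np.float64(0.21435586316594893), np.float64(0.2143558631659215)])
endnear (array([526.081, 372.777,  70.763]), [np.float64(0.08377346390932411), np.float64(0.0837734639093441)])
```

Call:
step_arm(steps=[[0.35,[0.07,0,0.5],[0,0,0]],[0.35,[0.07,0,1.1],[0,0,0]],[0.35,[0.07,0,1.6],[0,0,0]],[0.35,[0.07,0,1.95],[0,0,0]],[0.35,[0.07,0,1.95],[0,0,0]]], squeeze=20)

```text
time_s: 2.8
ee_pos: [441.4, 353.6, 51.6]
orientation: [-3.14, -0.001, -2.929]
ft_force: [-0.2, -0.9, -0.3]
opening: 61.0
```

Call:
step_arm(steps=[[0.5,[0,0,0],[0,0,0]],[0.6,[0,0,0],[0,0,0]],[0.7,[0,0,0],[0,0,0]],[0.8,[0,0,0],[0,0,0]],[0.8,[0,0,0],[0,0,0]]], squeeze=20)

```text
time_s: 3.42
ee_pos: [441.7, 353.0, 52.0]
orientation: [-3.138, -0.0, -2.929]
ft_force: [0.6, -6.7, 3.5]
opening: 37.1
```

Call:
step_arm(steps=[[0.9,[0,0,0],[0,0,0]],[0.9,[0,0,0],[0,0,0]],[0.9,[0,0,-0.3],[0,0,0]],[0.9,[0,0,-0.6],[0,0,0]],[0.9,[0,0,-1],[0,0,0]]], squeeze=25)

```text
time_s: 4.05
ee_pos: [441.7, 353.2, 82.9]
orientation: [-3.138, -0.0, -2.929]
ft_force: [-0.4, 0.1, -3.0]
opening: 36.3
```

```bash
python3 -c "
from h import *
s=env.get_state();print(s['ee_pos'],s['orientation'],s['opening'],s['ft_force'],s['moment'])
cv2.imwrite('pics/w4.png',cams.snapshot('wrist')[:,:,::-1])
cv2.imwrite('pics/s4.png',cams.snapshot('side')[:,:,::-1])
crop('pics/s4.png',150,100,140,105,5.5,'pics/s4z.png')
"
```

```text
[441.671 353.151  82.865] [-3.138 -0.    -2.929] 36.328565941961514 [-0.374  0.056 -3.026] [ 0.098 -0.013 -0.005]
```

View pics/w4.png

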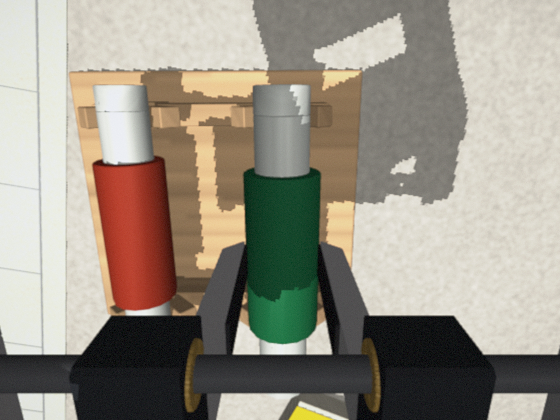

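View pics/s4z.png

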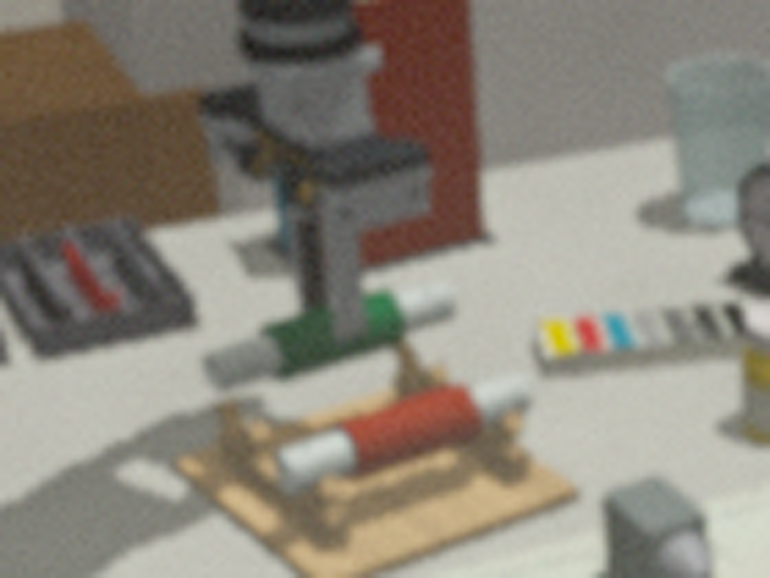

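Roller held level, clear of the saddles (cover x 246–320 in the wrist view), red undisturbed. I'll lift and carry it to the bench.

Call:
step_arm(steps=[[0.9,[0,0,-1.3],[0,0,0]],[0.9,[0,0,-2.6],[0,0,0]],[0.9,[0,0,-3.9],[0,0,0]],[0.9,[0,0,-4.5],[0,0,0]],[0.9,[0,0,-4.5],[0,0,0]]])

```text
time_s: 4.78
ee_pos: [442.3, 354.0, 219.9]
orientation: [-3.14, 0.004, -2.929]
ft_force: [0.9, 0.6, -2.8]
opening: 37.0
```

```bash
python3 -c "
from h import *
plan([500,130,220],145)
plan([545,-103,220],96.5)"
```

```text
from [442.27  354.049 219.865] shift [-0.307 -7.706  0.006] turn [0.006 0.043 7.861]
from [442.27  354.049 219.865] shift [ -0.137 -15.614   0.015] turn [ 0.025  0.04  15.944]
```

Call:
step_arm(steps=[[0.9,[-0.1,-1.4,0],[0,0,1.4]],[0.9,[-0.2,-3,0],[0,0,3]],[0.9,[-0.2,-4.6,0],[0,0,4.7]],[0.9,[-0.3,-6.2,0],[0,0,6.3]],[0.9,[-0.3,-7.7,0],[0,0,7.9]]])

```text
time_s: 5.4
ee_pos: [499.6, 128.4, 218.8]
orientation: [3.141, 0.003, 2.521]
ft_force: [1.4, 0.3, -3.1]
opening: 36.6
```

```bash
python3 -c "
from h import *
plan([545,-103,220],96.5)"
```

```text
from [499.56  128.438 218.766] shift [-5.719 -5.395 -0.032] turn [0.019 0.019 7.99 ]
```

Call:
step_arm(steps=[[0.9,[-1.2,-1.1,0],[0,0,1.6]],[0.9,[-2.4,-2.3,0],[0,0,3.3]],[0.9,[-3.6,-3.4,0],[0,0,4.9]],[0.9,[-4.8,-4.5,0],[0,0,6.5]],[0.9,[-5.7,-5.4,0],[0,0,8]]])

```text
time_s: 6.02
ee_pos: [544.1, -104.6, 217.4]
orientation: [3.141, 0.0, 1.677]
ft_force: [-0.2, 0.6, -2.4]
opening: 36.7
```

Call:
step_arm(steps=[[0.9,[0,0,0],[0,0,0]],[0.9,[0,0,0],[0,0,0]],[0.9,[0,0,0],[0,0,0]],[0.9,[0,0,0],[0,0,0]],[0.9,[0,0,0],[0,0,0]]])

```text
time_s: 6.65
ee_pos: [544.2, -104.1, 217.5]
orientation: [3.141, 0.0, 1.678]
ft_force: [0.4, 0.8, -3.1]
opening: 37.1
```

```bash
python3 -c "
from h import *
s=env.get_state();print(s['ee_pos'],s['orientation'],s['joint_vel'])
cv2.imwrite('pics/w5.png',cams.snapshot('wrist')[:,:,::-1])
cv2.imwrite('pics/t5.png',cams.snapshot('top')[:,:,::-1])
cv2.imwrite('pics/s5.png',cams.snapshot('side')[:,:,::-1])
"
```

```text
[ 544.181 -104.112  217.518] [3.141 0.    1.678] [-0.004  0.001 -0.002  0.     0.     0.   ]
```

View pics/w5.png

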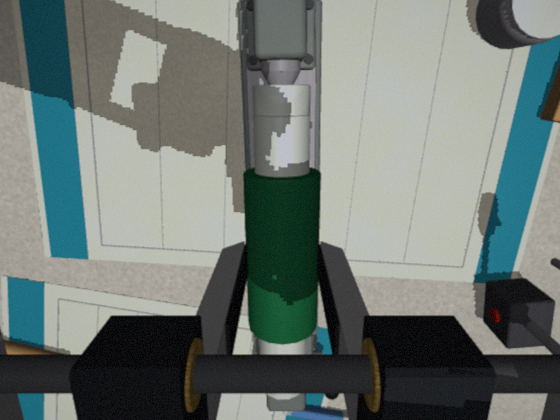

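View pics/s5.png

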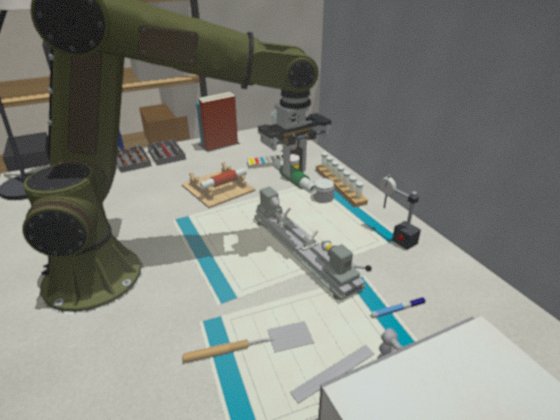

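Wrist: headstock block at the top middle (x≈250–315, y<60), cone showing just beyond the roller's end at (283,75), bed edges flanking at x≈241 and 321.

```bash
python3 -c "
from h import *
crop('pics/w5.png',220,0,130,100,6,'pics/w5z.png')
crop('pics/w5.png',225,80,120,100,6,'pics/w5y.png')
"
```

```text
(no output)
```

View pics/w5z.png

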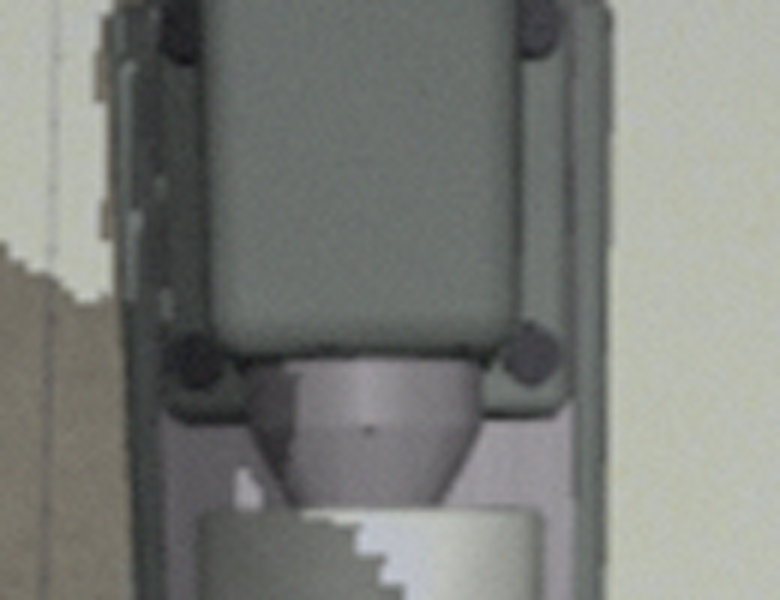

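View pics/w5y.png

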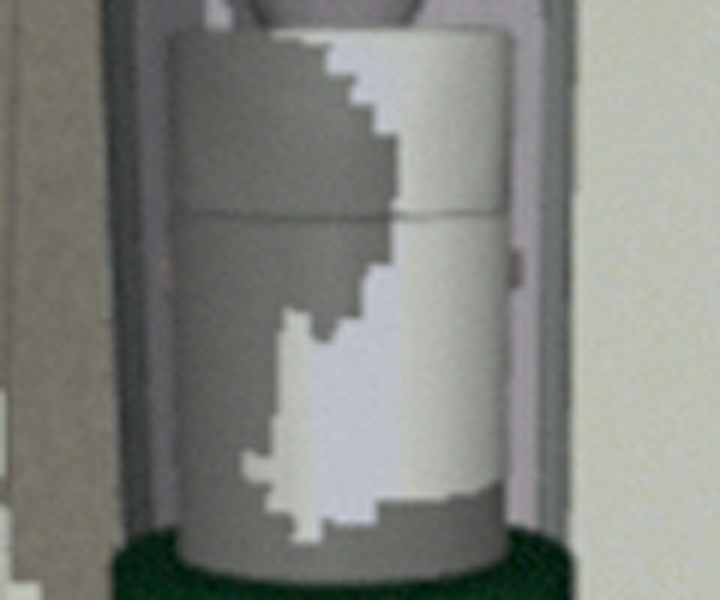

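```bash
cat > m.py <<'E'
from h import *
k=dict(ee=np.array([544.181,-104.112,217.518]),rpy=[3.141,0,1.678])
z=lambda x,y:(220+(x+.5)/6-.5,(y+.5)/6-.5)
A=atz("wrist",z(360.5,100),114,**k);B=atz("wrist",z(364.5,300),114,**k)
S=atz("wrist",z(365,430),106,**k)
for nm,p in(("blk100",A),("blk300",B),("seam",S)): print(nm,p)
L=atz("wrist",z(112,100),40,**k);R=atz("wrist",z(608,100),40,**k);print("bed w",np.linalg.norm(L-R),(L+R)/2)
L=atz("wrist",z(125,300),40,**k);R=atz("wrist",z(606,300),40,**k);print("bed w",np.linalg.norm(L-R),(L+R)/2)
L=atz("wrist",z(212,300),114,**k);R=atz("wrist",z(517,300),114,**k);print("blk w",np.linalg.norm(L-R))
T=lambda x,y:np.array([230+x/4.4-.4,170+y/4.4-.4])
tail=atz("top",T(682,157),114);print("tail",tail)
d=S-tail;print("yaw",np.degrees(np.arctan2(-d[0],d[1])),np.hypot(*d[:2]))
E
python3 m.py
```

```text
blk100 [527.265  33.268 114.   ]
blk300 [530.158  10.882 114.   ]
seam [531.773  -3.896 106.   ]
bed w 75.38623485316019 [525.32  46.29  40.  ]
bed w 74.88508217639104 [529.166  18.339  40.   ]
blk w 37.994555554443956
tail [ 568.968 -309.67   114.   ]
yaw 6.935470330571289 308.0274691616016
```

```bash
cat >> m.py <<'E'
print('---')
R=Ro.from_euler("xyz",k["rpy"])
for dz in (0,7,-7):
  for nm,uv,h,x0 in (("coreend",(281.5,84.8),14,87),("coverfar",(283,170),20,45),("covernear",(282.5,342),20,-45)):
    P=atz("wrist",uv,217.5+8+h+dz,**k); t=R.inv().apply(P-k["ee"]); print(dz,nm,t, t[0]-x0)
E
python3 m.py | sed -n '/---/,$p'
```

```text
---
0 coreend [ 88.634  -0.531 -21.982] 1.6335574735003036
0 coverfar [ 51.554   0.192 -27.982] 6.5544885294609045
0 covernear [-40.913   0.102 -27.982] 4.086527353408442
7 coreend [ 88.514  -0.515 -28.982] 1.5144629121584643
7 coverfar [ 53.006   0.177 -34.982] 8.006237964112678
7 covernear [-35.534   0.091 -34.982] 9.466469697161855
-7 coreend [ 88.753  -0.547 -14.982] 1.752652034842157
-7 coverfar [ 50.103   0.207 -20.982] 5.102739094809138
-7 covernear [-46.293   0.113 -20.982] -1.2934149903450063
```

```bash
python3 -c "
from h import *
plan([545.7,-118.7,105],96.9)"
```

```text
from [ 544.149 -104.433  217.469] shift [-0.477 -0.002  3.749] turn [ 0.007  0.002 -0.133]
```

Call:
step_arm(steps=[[0.9,[-0.48,0,0.5],[0,0,-0.13]],[0.9,[-0.48,0,1.4],[0,0,-0.13]],[0.9,[-0.48,0,2.4],[0,0,-0.13]],[0.9,[-0.48,0,3.4],[0,0,-0.13]],[0.9,[-0.48,0,3.75],[0,0,-0.13]]])

```text
time_s: 7.42
ee_pos: [545.1, -118.6, 103.5]
orientation: [-3.14, -0.001, 1.691]
ft_force: [-0.3, 1.0, -2.0]
opening: 36.9
```

Call:
step_arm(steps=[[0.9,[0,0,0],[0,0,0]],[0.9,[0,0,0],[0,0,0]],[0.9,[0,0,0],[0,0,0]],[0.9,[0,0,0],[0,0,0]],[0.9,[0,0,0],[0,0,0]]])

```text
time_s: 8.05
ee_pos: [545.2, -118.6, 103.7]
orientation: [-3.14, -0.001, 1.691]
ft_force: [-0.6, 0.6, -4.0]
opening: 36.5
```

```bash
python3 -c "
from h import *
s=env.get_state();print(s['ee_pos'],s['orientation'],s['ft_force'])
cv2.imwrite('pics/w6.png',cams.snapshot('wrist')[:,:,::-1])
cv2.imwrite('pics/s6.png',cams.snapshot('side')[:,:,::-1])
cv2.imwrite('pics/t6.png',cams.snapshot('top')[:,:,::-1])
crop('pics/s6.png',240,170,140,130,4.5,'pics/s6z.png')
crop('pics/t6.png',230,150,180,100,4.4,'pics/t6z.png')
"
```

```text
[ 545.193 -118.595  103.733] [-3.14  -0.001  1.691] [-0.62   0.635 -4.018]
```

View pics/w6.png

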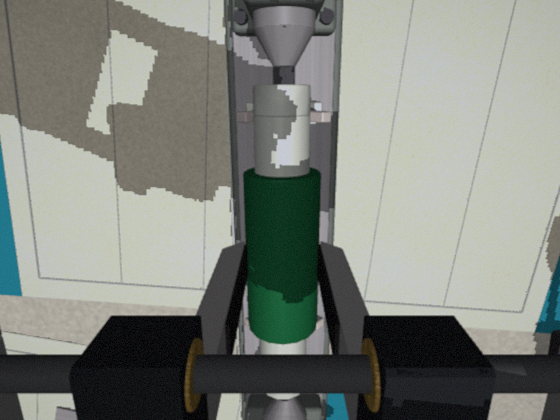

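View pics/s6z.png

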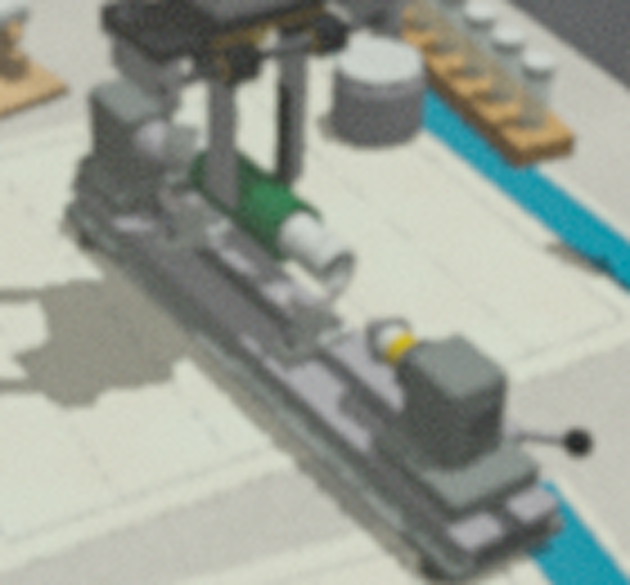

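View pics/t6z.png

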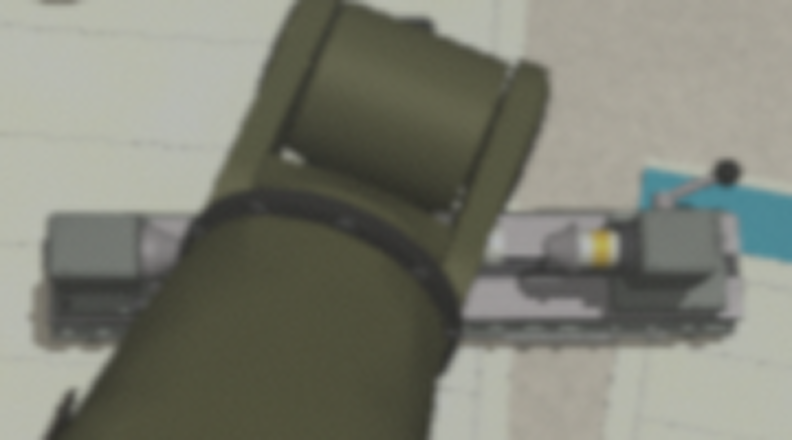

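Wrist: the cone nose is at about (285,65), beyond the roller end at y≈85. The rest arms show at both sides of the core at y≈112, and the tail cone at (285,408). The side view shows the roller over both rests, clear of both centres. Zooming in.

```bash
python3 -c "
from h import *
crop('pics/w6.png',220,0,130,100,6,'pics/w6a.png')
crop('pics/w6.png',220,80,130,100,6,'pics/w6b.png')
crop('pics/w6.png',220,320,130,100,6,'pics/w6c.png')
"
```

View pics/w6a.png

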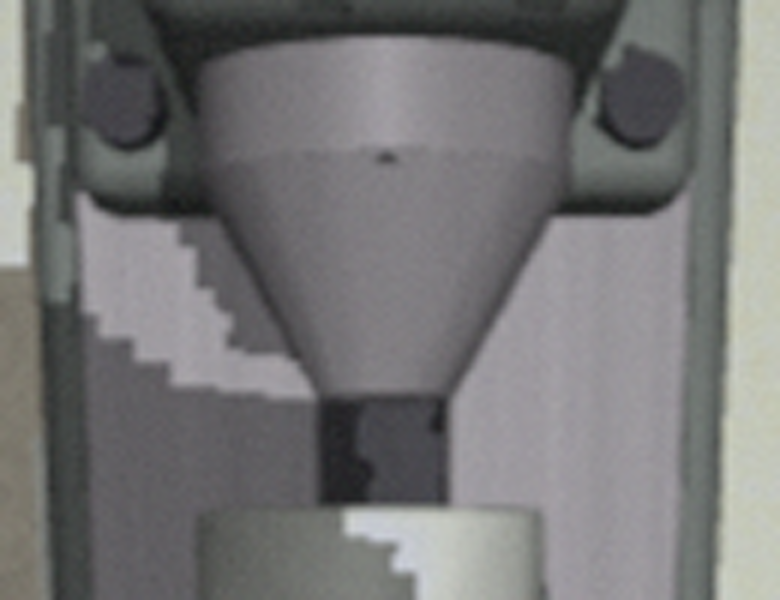

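View pics/w6b.png

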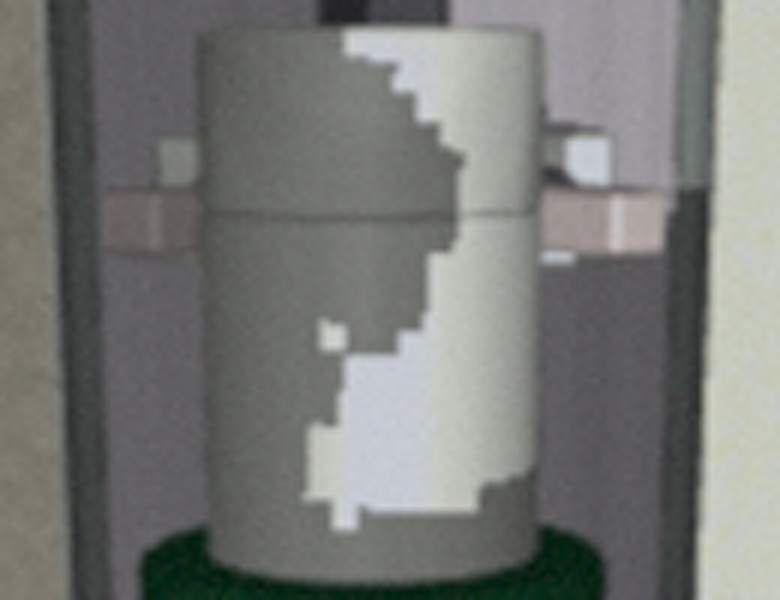

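View pics/w6c.png

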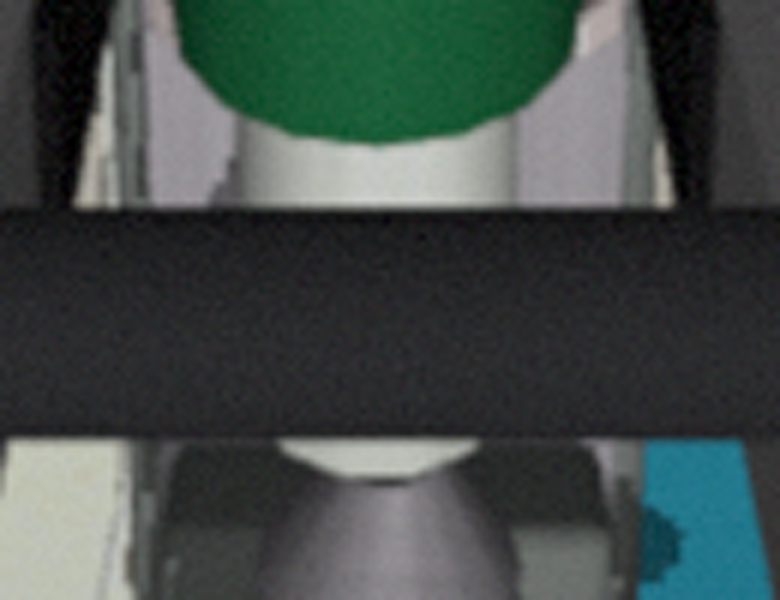

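Run:
```python
from h import *
k=dict(ee=np.array([545.193,-118.595,103.733]),rpy=[-3.14,-0.001,1.691])
R=Ro.from_euler("xyz",k["rpy"])
z=lambda x,y,y0:(220+(x+.5)/6-.5,y0+(y+.5)/6-.5)
for nm,uv,h,yb in (("seam",z(386,150,0),106,147),("nose",z(384,392,0),96,130),("restL",z(178,162,80),89,103),("restR",z(590,162,80),89,103),("tailnose",z(390,590,320),100,0)):
    P=atz("wrist",uv,h,**k); t=R.inv().apply(P-k["ee"]); print(nm,P,t,"bench y of TCP:",yb-t[0])
P=atz("wrist",z(371,30,80),103.7+5+14,**k);print("rollerend",R.inv().apply(P-k["ee"]))
```

```text
seam [531.836  -3.311 106.   ] [116.056   0.56   -2.152] bench y of TCP: 30.944064921383614
nose [533.799 -20.409  96.   ] [98.836  0.475  7.831] bench y of TCP: 31.163959165014788
restL [517.741 -43.422  89.   ] [ 77.908 -18.216  14.84 ] bench y of TCP: 25.09194229406701
restR [554.982 -38.878  89.   ] [77.953 19.301 14.78 ] bench y of TCP: 25.046863742265685
tailnose [ 561.932 -243.338  100.   ] [-125.854    1.665    3.605] bench y of TCP: 125.85384163121384
rollerend [ 88.783  -0.562 -18.877]
```

Call:
step_arm(steps=[[0.9,[0,0.04,0.15],[0,0,0]],[0.9,[0,0.04,0.3],[0,0,0]],[0.9,[0,0.04,0.45],[0,0,0]],[0.9,[0,0.04,0.55],[0,0,0]],[0.9,[0,0.04,0.6],[0,0,0]]])

```text
time_s: 8.82
ee_pos: [546.2, -118.4, 85.3]
orientation: [-3.14, -0.001, 1.691]
ft_force: [0.2, 0.3, -2.4]
opening: 36.9
```

Call:
step_arm(steps=[[0.9,[0,0,0],[0,0,0]],[0.9,[0,0,0.02],[0,0,0]],[0.9,[0,0,0.04],[0,0,0]],[0.9,[0,0,0.05],[0,0,0]],[0.9,[0,0,0.05],[0,0,0]]])

```text
time_s: 9.45
ee_pos: [546.2, -118.4, 83.8]
orientation: [-3.14, -0.001, 1.691]
ft_force: [-0.4, -1.2, -3.2]
opening: 36.9
```

Not in contact yet (−3 N is the roller's weight). Creeping down.

Call:
step_arm(steps=[[0.9,[0,0,0.02],[0,0,0]],[0.9,[0,0,0.04],[0,0,0]],[0.9,[0,0,0.06],[0,0,0]],[0.9,[0,0,0.07],[0,0,0]],[0.9,[0,0,0.07],[0,0,0]]])

```text
time_s: 10.07
ee_pos: [546.2, -118.4, 81.7]
orientation: [-3.14, -0.001, 1.691]
ft_force: [0.3, -0.2, -2.9]
opening: 36.7
```

Call:
step_arm(steps=[[0.9,[0,0,0.02],[0,0,0]],[0.9,[0,0,0.03],[0,0,0]],[0.9,[0,0,0.04],[0,0,0]],[0.9,[0,0,0.04],[0,0,0]],[0.9,[0,0,0.04],[0,0,0]]])

```text
time_s: 10.7
ee_pos: [546.2, -118.4, 80.5]
orientation: [-3.14, -0.001, 1.691]
ft_force: [0.7, -0.6, -2.6]
opening: 37.0
```

Call:
step_arm(steps=[[0.9,[0,0,0.01],[0,0,0]],[0.9,[0,0,0.02],[0,0,0]],[0.9,[0,0,0.03],[0,0,0]],[0.9,[0,0,0.03],[0,0,0]],[0.9,[0,0,0.03],[0,0,0]]])

```text
time_s: 11.32
ee_pos: [546.3, -118.4, 79.7]
orientation: [-3.14, -0.001, 1.691]
ft_force: [1.0, 0.7, -1.9]
opening: 36.9
```

Call:
step_arm(steps=[[0.9,[0,0,0.01],[0,0,0]],[0.9,[0,0,0.02],[0,0,0]],[0.9,[0,0,0.03],[0,0,0]],[0.9,[0,0,0.03],[0,0,0]],[0.9,[0,0,0.03],[0,0,0]]])

```text
time_s: 11.95
ee_pos: [546.4, -118.4, 79.3]
orientation: [-3.141, -0.001, 1.691]
ft_force: [-2.4, 1.4, 6.6]
opening: 36.7
```

Contact at z≈79.5, matching the expected height. Releasing.

Call:
step_arm(steps=[[0.58,[0,0,0],[0,0,0]],[0.54,[0,0,0],[0,0,0]],[0.5,[0,0,0],[0,0,0]],[0.45,[0,0,0],[0,0,0]],[0.4,[0,0,0],[0,0,0]]])

```text
time_s: 12.58
ee_pos: [546.4, -118.4, 79.3]
orientation: [-3.141, -0.0, 1.691]
ft_force: [-0.3, 0.4, -0.3]
opening: 55.8
```

```bash
python3 -c "
from h import *
s=env.get_state();print(s['ee_pos'],s['orientation'],s['ft_force'],s['opening'])
cv2.imwrite('pics/w7.png',cams.snapshot('wrist')[:,:,::-1])
cv2.imwrite('pics/s7.png',cams.snapshot('side')[:,:,::-1])
crop('pics/s7.png',240,170,140,130,4.5,'pics/s7z.png')
"
```

```text
[ 546.441 -118.432   79.321] [-3.141 -0.     1.691] [-0.305  0.401 -0.319] 55.83522605742587
```

View pics/w7.png

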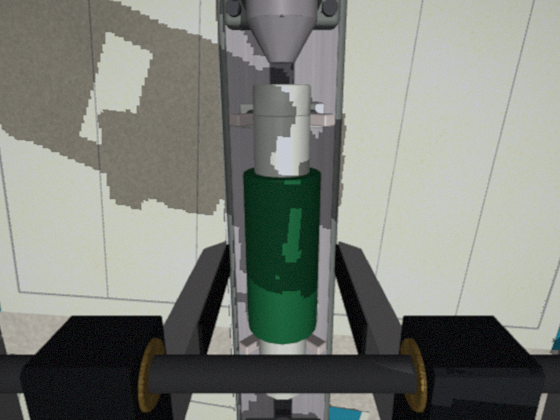

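View pics/s7z.png

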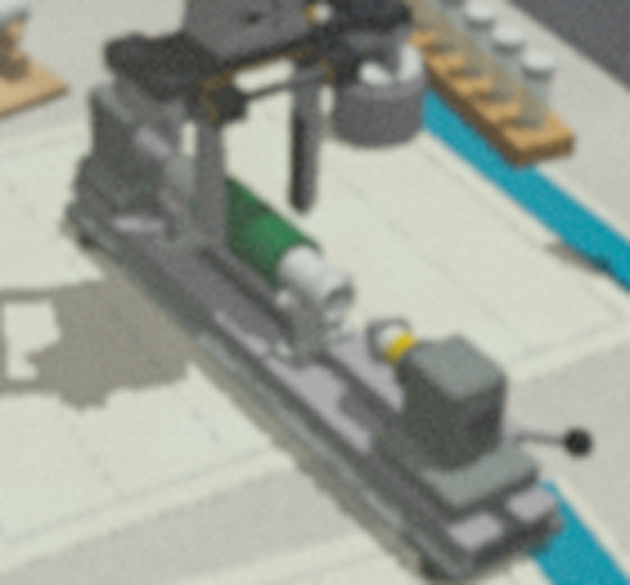

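The roller lies in both rests, released, centred, with its end (y≈85) clear of the cone nose (y≈65). Retreating upward, then over to the tailstock.

Call:
step_arm(steps=[[0.4,[0,0,-0.3],[0,0,0]],[0.3,[0,0,-1],[0,0,0]],[0.2,[0,0,-2.2],[0,0,0]],[0.2,[0,0,-3.4],[0,0,0]],[0.2,[0,0,-4],[0,0,0]]])

```text
time_s: 13.3
ee_pos: [547.0, -118.6, 202.1]
orientation: [3.14, 0.001, 1.691]
ft_force: [-0.8, 0.7, -0.3]
opening: 75.1
```

```bash
python3 -c "
from h import *
plan([569.5,-300,200],96.9)"
```

```text
from [ 547.025 -118.582  202.141] shift [-6.093  0.018  0.075] turn [ 0.018  0.006 -0.002]
```

Call:
step_arm(steps=[[0.2,[-1.5,0,0],[0,0,0]],[0.2,[-3,0,0],[0,0,0]],[0.2,[-4.5,0,0],[0,0,0]],[0.2,[-6.1,0,0],[0,0,0]],[0.2,[-6.1,0,0],[0,0,0]]])

```text
time_s: 13.92
ee_pos: [568.5, -302.9, 202.1]
orientation: [3.14, 0.001, 1.688]
ft_force: [-0.0, 0.8, 0.1]
opening: 75.1
```

Call:
step_arm(steps=[[0.2,[0,0,0],[0,0,0]],[0.2,[0,0,0],[0,0,0]],[0.2,[0,0,0],[0,0,0]],[0.2,[0,0,0],[0,0,0]],[0.2,[0,0,0],[0,0,0]]])

```text
time_s: 14.55
ee_pos: [568.5, -302.7, 202.2]
orientation: [3.14, 0.001, 1.688]
ft_force: [-0.1, -0.3, 0.4]
opening: 75.1
```

```bash
python3 -c "
from h import *
s=env.get_state();print(s['ee_pos'],s['orientation'],s['ft_force'],s['opening'])
cv2.imwrite('pics/w8.png',cams.snapshot('wrist')[:,:,::-1])
crop('pics/w8.png',200,0,160,120,5,'pics/w8a.png')
crop('pics/w8.png',200,110,160,120,5,'pics/w8b.png')
"
```

```text
[ 568.545 -302.702  202.237] [3.14  0.001 1.688] [-0.142 -0.305  0.354] 75.06729045113585
```

View pics/w8.png

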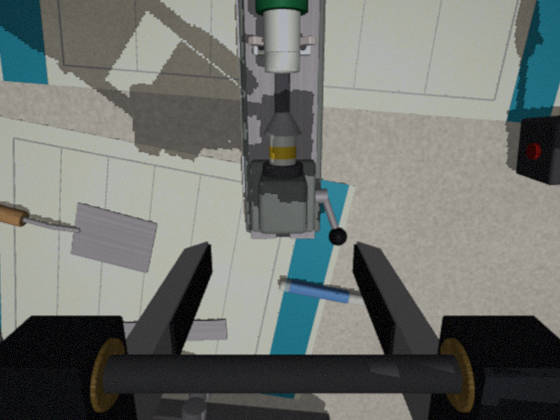

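View pics/w8b.png

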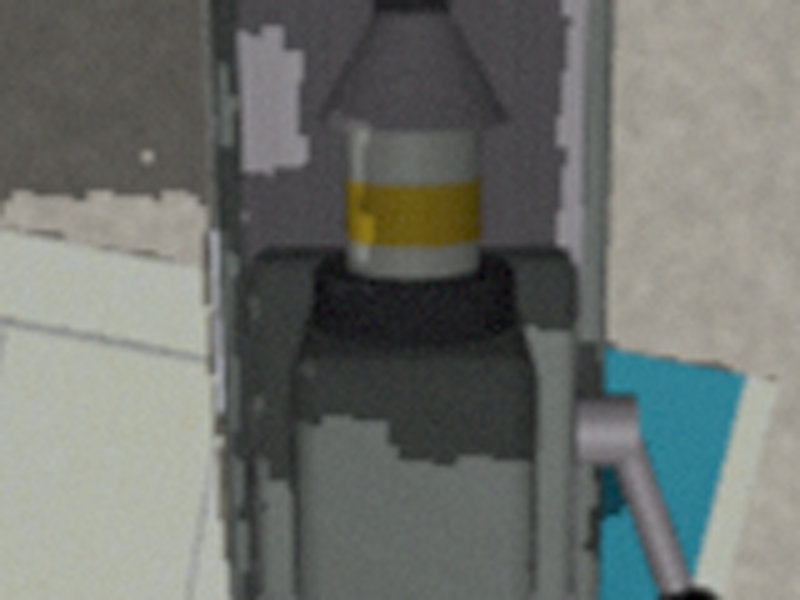

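View pics/w8a.png

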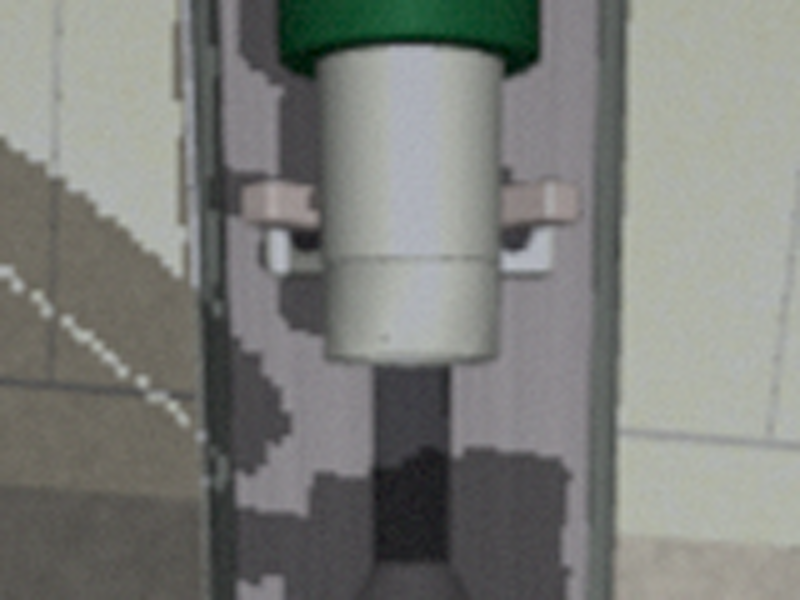

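Wrist: tailstock block top at x 260–306, y 179–230, yellow band at (284,152), clamp ball at (337,236). The roller's tail end is at (283,72), central between the rest arms.

Run:
```python
from h import *
k=dict(ee=np.array([568.545,-302.702,202.237]),rpy=[3.14,0.001,1.688])
R=Ro.from_euler("xyz",k["rpy"])
for nm,uv,h in (("front",(282.7,180),114),("rear",(282.7,230),114),("quillseam",(282.5,135),106),("nose",(282.3,112.5),96),("rollerend",(282.3,72),101.5),("balls",(337,236),75),("bedmid near",(282,100),40)):
    P=atz("wrist",uv,h,**k); print(nm,P,R.inv().apply(P-k["ee"]))
im=cv2.imread("pics/w8.png");crop("pics/w8.png",230,160,120,90,6,"pics/w8c.png")
```

```text
front [ 566.639 -283.39   114.   ] [19.491  0.225 88.218]
rear [ 571.604 -324.966  114.   ] [-22.381   0.294  88.26 ]
quillseam [ 562.474 -249.659  106.   ] [53.485  0.02  96.184]
nose [ 560.386 -233.317   96.   ] [ 69.969  -0.158 106.167]
rollerend [ 556.838 -203.594  101.5  ] [ 99.897  -0.198 100.637]
balls [ 624.594 -339.873   75.   ] [-43.342  51.116 127.362]
bedmid near [ 559.21  -225.107   40.   ] [ 78.317  -0.456 162.158]
```

View pics/w8c.png

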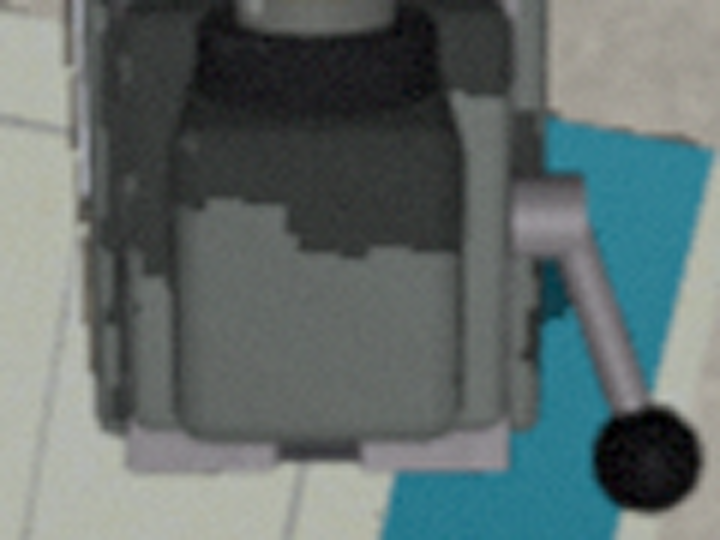

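Call:
step_arm(steps=[[0.3,[-0.1,0,0.8],[0,0,-0.06]],[0.35,[-0.1,0,1.8],[0,0,-0.06]],[0.35,[-0.1,0,2.8],[0,0,-0.06]],[0.35,[-0.1,0,3.3],[0,0,-0.06]],[0.35,[-0.1,0,3.55],[0,0,-0.06]]])

```text
time_s: 15.22
ee_pos: [569.1, -305.8, 95.4]
orientation: [3.14, 0.001, 1.694]
ft_force: [0.2, 0.2, 0.6]
opening: 61.0
```

Call:
step_arm(steps=[[0.5,[0,0,0],[0,0,0]],[0.6,[0,0,0],[0,0,0]],[0.7,[0,0,0],[0,0,0]],[0.8,[0,0,0],[0,0,0]],[0.8,[0,0,0],[0,0,0]]], squeeze=15)

```text
time_s: 15.85
ee_pos: [569.5, -306.0, 96.3]
orientation: [3.139, 0.002, 1.694]
ft_force: [0.6, 1.1, 5.8]
opening: 39.9
```

```bash
python3 -c "
from h import *
s=env.get_state();print(s['ee_pos'],s['orientation'],s['ft_force'],s['moment'],s['opening'])
cv2.imwrite('pics/w9.png',cams.snapshot('wrist')[:,:,::-1])
"
```

```text
[ 569.53  -306.023   96.316] [3.139 0.002 1.694] [0.575 1.133 5.83 ] [-0.014 -0.045  0.014] 39.88863924437226
```

View pics/w9.png

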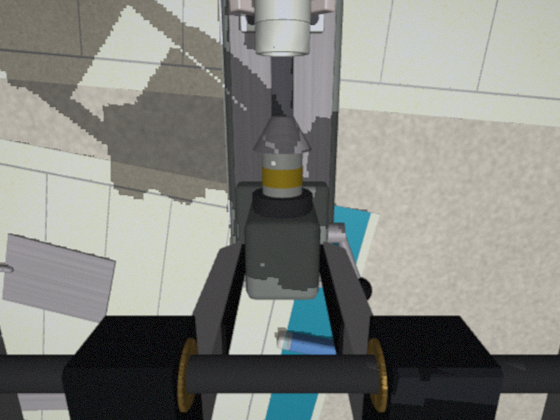

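Tailstock block gripped at 39.9 mm, barrel and yellow band clearly visible ahead (band at (283,177)). Sliding slowly along the tool's +x.

Call:
step_arm(steps=[[0.9,[0,0,0],[0,0,0]],[0.9,[0.2,0,0],[0,0,0]],[0.9,[0.45,0,0],[0,0,0]],[0.9,[0.7,0,0],[0,0,0]],[0.9,[0.9,0,0],[0,0,0]]], squeeze=30)

```text
time_s: 16.52
ee_pos: [566.1, -278.6, 96.4]
orientation: [3.139, 0.002, 1.695]
ft_force: [1.3, -1.5, 2.0]
opening: 39.1
```

Call:
step_arm(steps=[[0.9,[0.1,0,0],[0,0,0]],[0.9,[0.2,0,0],[0,0,0]],[0.9,[0.3,0,0],[0,0,0]],[0.9,[0.4,0,0],[0,0,0]],[0.9,[0.4,0,0],[0,0,0]]])

```text
time_s: 17.15
ee_pos: [564.7, -266.4, 96.4]
orientation: [3.139, 0.001, 1.695]
ft_force: [1.0, -0.4, 1.5]
opening: 39.3
```

```bash
python3 -c "
from h import *
s=env.get_state();print(s['ee_pos'],s['orientation'],s['ft_force'],s['moment'],s['opening'])
cv2.imwrite('pics/w10.png',cams.snapshot('wrist')[:,:,::-1])
"
```

```text
[ 564.67  -266.404   96.369] [3.139 0.001 1.695] [ 1.038 -0.406  1.522] [-0.087 -0.111  0.002] 39.32050828769018
```

View pics/w10.png

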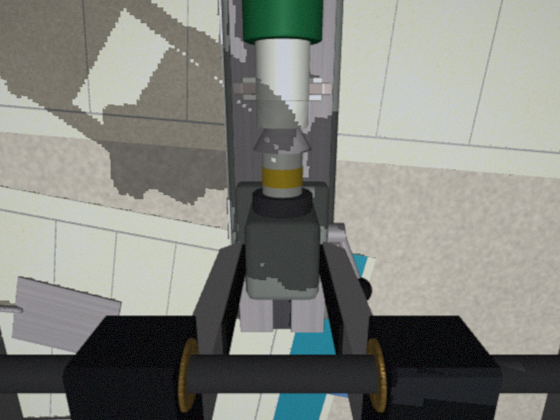

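The tail cone's nose has entered the roller's end, band still fully out. Pushing on gently.

Call:
step_arm(steps=[[0.9,[0.08,0,0],[0,0,0]],[0.9,[0.16,0,0],[0,0,0]],[0.9,[0.24,0,0],[0,0,0]],[0.9,[0.32,0,0],[0,0,0]],[0.9,[0.4,0,0],[0,0,0]]])

```text
time_s: 17.82
ee_pos: [563.2, -254.4, 96.4]
orientation: [3.139, 0.001, 1.695]
ft_force: [1.9, -3.0, 0.1]
opening: 39.4
```

Call:
step_arm(steps=[[0.9,[0.05,0,0],[0,0,0]],[0.9,[0.1,0,0],[0,0,0]],[0.9,[0.15,0,0],[0,0,0]],[0.9,[0.18,0,0],[0,0,0]],[0.9,[0.2,0,0],[0,0,0]]])

```text
time_s: 18.45
ee_pos: [562.4, -248.4, 96.4]
orientation: [3.139, 0.001, 1.695]
ft_force: [2.7, -4.1, 0.3]
opening: 39.3
```

```bash
python3 -c "
from h import *
s=env.get_state();print(s['ee_pos'],s['orientation'],s['ft_force'],s['moment'],s['opening'])
cv2.imwrite('pics/w11.png',cams.snapshot('wrist')[:,:,::-1])
cv2.imwrite('pics/s11.png',cams.snapshot('side')[:,:,::-1])
crop('pics/s11.png',240,170,140,130,4.5,'pics/s11z.png')
"
```

```text
[ 562.429 -248.433   96.353] [3.139 0.001 1.695] [ 2.728 -4.146  0.327] [-0.894 -0.388 -0.017] 39.335002249478606
```

View pics/w11.png

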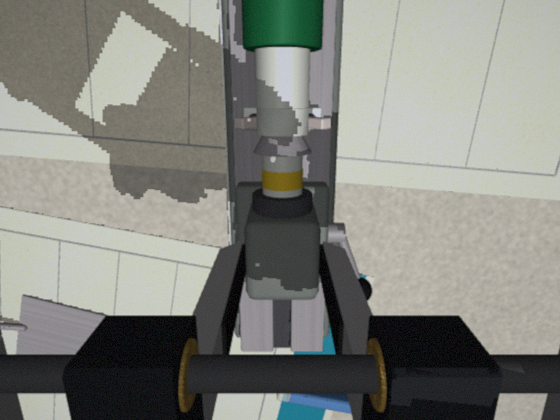

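View pics/s11z.png

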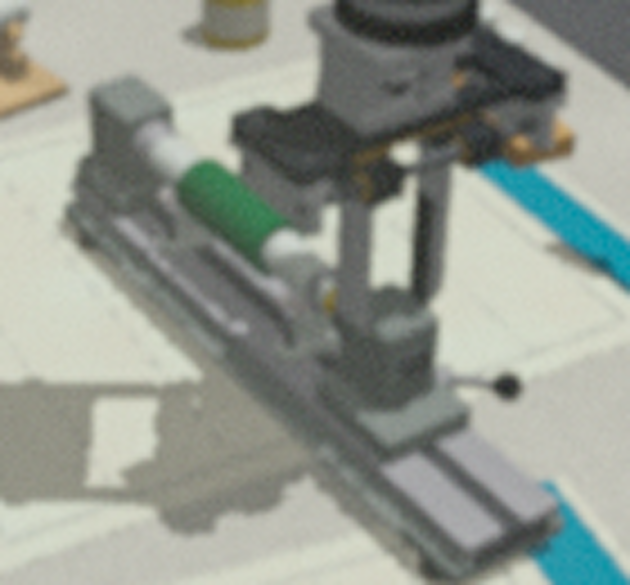

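Roller seated on the headstock, and the band has started to move towards the barrel mouth (band centre y 177→180). About 8 mm to go.

Call:
step_arm(steps=[[0.9,[0.05,0,0],[0,0,0]],[0.9,[0.1,0,0],[0,0,0]],[0.9,[0.15,0,0],[0,0,0]],[0.9,[0.2,0,0],[0,0,0]],[0.9,[0.25,0,0],[0,0,0]]])

```text
time_s: 19.18
ee_pos: [561.6, -241.4, 96.3]
orientation: [3.139, 0.002, 1.695]
ft_force: [2.6, -8.1, -0.8]
opening: 39.2
```

```bash
python3 -c "
from h import *
s=env.get_state();print(s['ee_pos'],s['orientation'],s['ft_force'],s['moment'],s['opening'])
cv2.imwrite('pics/w12.png',cams.snapshot('wrist')[:,:,::-1])
crop('pics/w9.png',225,110,120,90,6,'pics/w9z.png')
crop('pics/w12.png',225,110,120,90,6,'pics/w12z.png')
"
```

```text
[ 561.558 -241.431   96.337] [3.139 0.002 1.695] [ 2.571 -8.07  -0.826] [-1.588 -0.554 -0.027] 39.22082399427749
```

View pics/w12z.png

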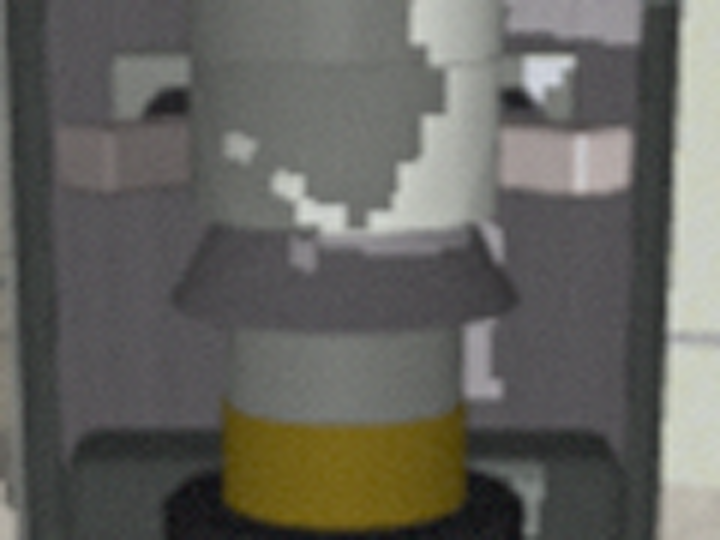

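View pics/w9z.png

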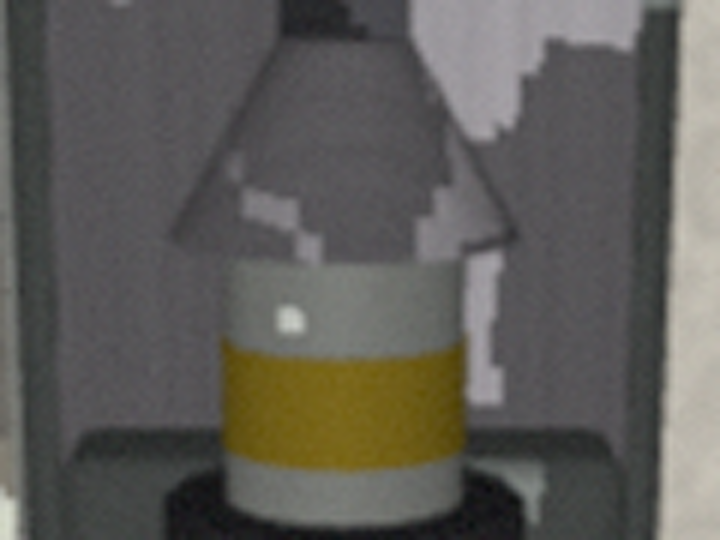

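Band moved 65 of 110 px, so the quill is about 6 mm in. The 8 N force agrees (6.8 N spring + 1.5 N drag). 4 mm more.

Call:
step_arm(steps=[[0.9,[0.04,0,0],[0,0,0]],[0.9,[0.08,0,0],[0,0,0]],[0.9,[0.12,0,0],[0,0,0]],[0.9,[0.13,0,0],[0,0,0]],[0.9,[0.13,0,0],[0,0,0]]])

```text
time_s: 19.85
ee_pos: [561.2, -238.3, 96.4]
orientation: [3.138, 0.004, 1.694]
ft_force: [3.5, -10.0, -1.0]
opening: 39.1
```

```bash
python3 -c "
from h import *
s=env.get_state();print(s['ee_pos'],s['orientation'],s['ft_force'],s['moment'],s['opening'],s['joint_vel'])
cv2.imwrite('pics/w13.png',cams.snapshot('wrist')[:,:,::-1])
cv2.imwrite('pics/s13.png',cams.snapshot('side')[:,:,::-1])
cv2.imwrite('pics/t13.png',cams.snapshot('top')[:,:,::-1])
crop('pics/w13.png',225,110,120,90,6,'pics/w13z.png')
crop('pics/s13.png',240,170,120,100,6,'pics/s13z.png')
"
```

```text
[ 561.178 -238.305   96.377] [3.138 0.004 1.694] [ 3.518 -9.967 -0.988] [-1.912 -0.61  -0.035] 39.12438669458028 [-0.001 -0.001  0.001  0.     0.    -0.   ]
```

View pics/w13z.png

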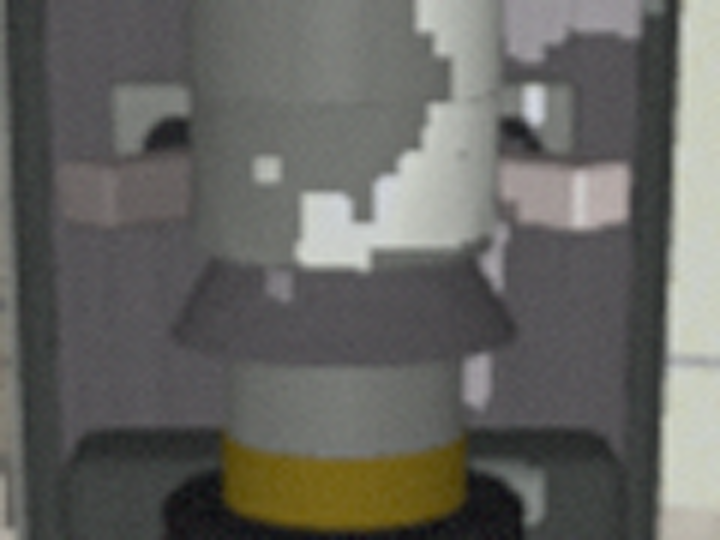

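View pics/s13z.png

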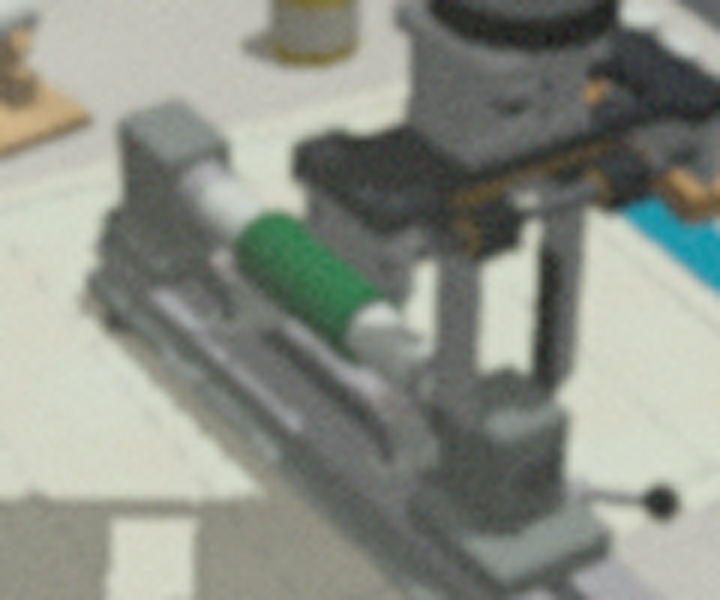

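View pics/t13.png

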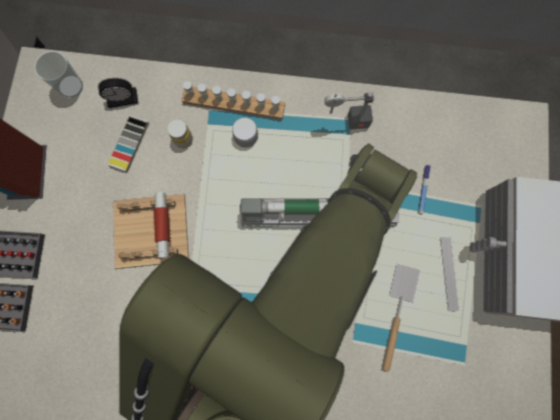

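Call:
step_arm(steps=[[0.9,[0.04,0,0],[0,0,0]],[0.9,[0.05,0,0],[0,0,0]],[0.9,[0.05,0,0],[0,0,0]],[0.9,[0.05,0,0],[0,0,0]],[0.9,[0.05,0,0],[0,0,0]]])

```text
time_s: 20.62
ee_pos: [561.1, -237.8, 96.4]
orientation: [3.138, 0.005, 1.694]
ft_force: [3.9, -10.1, -0.1]
opening: 39.0
```

```bash
python3 -c "
from h import *
s=env.get_state();print(s['ee_pos'],s['ft_force'],s['joint_vel'])
for i in range(4): im=cams.snapshot('wrist')
s=env.get_state();print(s['ee_pos'],s['ft_force'])
cv2.imwrite('pics/w14.png',im[:,:,::-1])
crop('pics/w14.png',225,110,120,90,6,'pics/w14z.png')
"
```

```text
[ 561.092 -237.752   96.366] [  3.936 -10.136  -0.056] [ 0.     0.     0.    -0.001  0.001 -0.002]
[ 561.107 -237.741   96.376] [  3.228 -10.616  -1.169]
```

View pics/w14z.png

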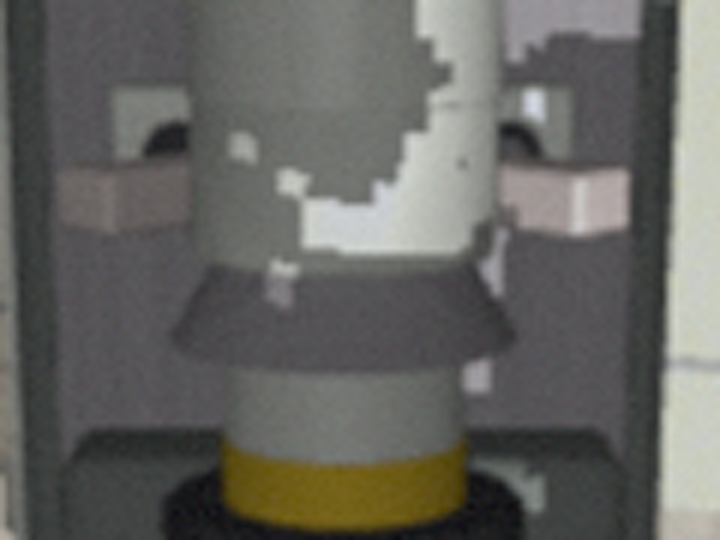

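The barrel mouth is at about the middle of the band (quill ≈9.6 mm in), the reaction is ≈11 N along the bed, and everything stands still. Handing in.

```bash
python3 -c "
from cell import order
print(order.close_job())"
```

```text
the job is handed in; nothing more can be done
None
```

The green roller is mounted between both centres, and I handed the job in at about 21 s of the 45 s allowed. The arm is still gripping the tailstock block and holding the push. No verdict came back from the hand-in.

**What I did:** I took the roller from the rack and lowered it into the two V-rests until I felt contact at the expected height (TCP z 79.5 mm). After letting go, I checked it in the pictures. I then gripped the tailstock block and slid it up about 68 mm until the centres lifted the roller.

**Last checks:**
- **Sprung centre:** the yellow band in the wrist picture puts it about 9.6 mm in. It never went further.
- **Push:** the force along the bed was about 11 N. That fits the quill's spring (about 9.7 N) plus the slide's 1.5 N drag.
- **Stillness:** the arm's position and force were steady over the last 0.2 s.
- **Roller:** in the last wrist views it was in line with the tail cone, and in the side view it sat on the headstock's centre. I judged that it was clear of the rests from how far it was seated, not from a direct view of the gap.
- **Other things:** the red roller, glue pot, tin, swatches, marker, rule and scraper looked unmoved in the last top view.

**Disagreements:**
- **Camera positions:** the fixed cameras and the wrist camera put the roller about 3–4 mm apart in y. I used the wrist camera, and the grasp was good.
- **Grip reading:** the gripper read about 37 mm on the 40 mm roller cover.
- **Tailstock start:** it seemed to start about 15 mm forward, not fully back, so I set the final position by the band and the force.

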